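# Load the sloping solder jig in tag order

## Robot

A 7-joint arm with a two-finger parallel gripper is mounted at the origin on the work surface. World frame = base frame: x ahead of the robot, y to its left, z up, the work surface at z = 0. Lengths are in m, angles in rad, forces in N, time in s.
With the tool pointing down it reaches from about 0.425 to 1.025 m from the base axis. Payload 9.4 kg.
Tool frame: the origin (TCP) lies between the finger pads; the fingertips stand 8 mm ahead of it and the grasp point (between the pads) lies 11 mm behind it; z points along the fingers, y is the line along which they close (so a half turn about z gives the same grasp; the last joint's range is limited). The gripper opens to 85 mm and grips with 20 to 120 N. Pads are 22 mm wide; open, the fingers measure 114 mm over their backs; the gripper's body (76 mm by 85 mm) begins 54 mm behind the grasp point. The pads swing forward as they close: fully open they stand 13 mm farther back than shut.
Start: joints at [-1.329, 0.599, -0.003, 1.599, 0.002, 0.943, -0.08], TCP at [0.227, 0.688, 0.215] pointing down, gripper open.
Joint ranges: [-2.57, 2.57], [-0.35, 1.97], [-1.29, 1.29], [0.11, 2.56], [-1.05, 4.19], [0.11, 1.86], [-2.63, 2.63]. Speed limits (rad/s): [2.22, 2.22, 3.01, 3.01, 3.14, 3.14, 3.14].

## Interface

Orientations are given as a unit quaternion [x, y, z, w].
In Python, from workcell import arm gives the robot as it stands.
- The arm moves only by the tool send_rows, never from a script. Its argument "moves" is a list of rows, each an object of numbers: "x", "y", "z": the shift along the tool's x, y, z in m; "rx", "ry", "rz": the turn, a rotation vector about the tool's x, y, z in rad. In form: [{"x": .., "y": .., "z": .., "rx": .., "ry": .., "rz": ..}, ...]. A call has 1 to 10 rows; each row shifts and turns the commanded pose from where the row before left it, along the tool's axes as they then stand; what a row does not reach is not made up. A row lasts 1/12 s, in which the tool goes at most 41.7 mm and 7.16 degrees, less where a joint would pass 70% of its speed; a pose out of reach is approached as far as the arm can. A call is refused whole if a number of a shift passes 0.0417 or a number of a turn 0.125, either way. A call with a gripper value outside its range is refused whole. "hand" is the opening, from 0 (shut) to 1 (fully open), set as the call begins (left out, the last holds). The fingers move at their own pace and stop on an object; "squeeze" is the grip in N (left out, the last holds). Time passes only in rows, so rows that do not move let the fingers close. It gives the time, the measured TCP pose, the force, the opening and the grip force at its end, in the units of the state.
- arm.read_state(): the state, without advancing time (a new reading comes with each control period).
- arm.grab_frame(name): name is "scene" or "top" or "wrist"; returns the picture (420x560x3 uint8, blue, green, red); there is no depth.
- arm.calibration(name): a dict with "K" (3x3 intrinsics, pixels), "cam_to_world" (4x4, takes a point from camera to world coordinates). Camera axes: x right, y down, z forward; pixel columns grow to the right and rows downward; lengths in m; the calibration is good to about 2 mm. A picture is of the moment at which its call begins: read the wrist's pose just before it. calibration takes no time and is no camera call; for the wrist camera it gives the pose at the moment of the call.
- arm.sign_off(): hands the job in; it is judged then, once.
Trained networks look in the newest picture that a camera, given by its name, has taken for a name from the list of things; names that differ only in an ending like _2 or _b are one class to them, and where a whole thing is asked for, a point or a joint stands for the part that bears it (a point fixed in the world has none). Each returns a list of dicts, best first, with "confidence" (0 to 1); they miss things now and then, are a little off and sometimes report something else, mostly with a low value. They report only what shows in the picture. A call takes as long as a camera call. They do not tell look-alikes from the thing itself.
- arm.masks_of(camera, query): "mask" (420x560 bool, what is visible of it).
- arm.spot_point(camera, query): "position" ([x, y, z] in m, in world coordinates, good to about 4 mm: a listed point, or the origin of a listed thing).
The state is a dict: "time": time; "qpos": joint angles; "joint_velocities": joint speeds; "effort": joint torques, N m; "tcp_pos": TCP position; "tcp_rot": TCP orientation; "ft_force": force on the tool from outside, world axes, zero at the start; "moment": the same for the moment, N m; "grip_width": opening from 0.0 (shut) to 1.0 (fully open); "gripper_force": force on a finger pad.
Only numpy, scipy, OpenCV 4.12 (cv2) and the standard library are available. Lean on these libraries where they do the work, as an engineer would, in place of code of your own. Each camera call takes 0.05 s, during which the arm holds its last target. There are 200 camera calls.

## Task

Load the two converter modules from the blue tray into the leaning aluminium jig, terminals up, in the order of the number tags: first fill the pocket whose tag has one dot and let go, then the pocket with two dots; the pocket with three dots stays empty for the next batch. Lower each module in until it is fully home instead of letting it drop, and leave the flux bottle, solder reel and screwdriver where they are.

Things in the scene. Friction and masses are not known exactly. Their poses are not given: they have to be found in the camera images.
- jig: aluminium soldering jig, fixed, base plate 200 x 300 x 6 mm, with a row of three equal pockets 95 mm apart along its y in a block that leans 35 degrees to the left, towards the tray (the jig's own -x), highest edge 104 mm, and a blue ledge 60 mm high behind them (+x) that carries the number tags; origin on the table, under the middle pocket's floor centre (which is 32 mm up)
- tag1: flat white tag, 50 x 60 x 4 mm, with one black dot, on the jig's blue ledge just beyond the pocket it numbers; origin at the centre of its underside, x away from the pocket, z up. Fixed
- tag2: flat white tag, 50 x 60 x 4 mm, with two black dots, on the jig's blue ledge just beyond the pocket it numbers; origin at the centre of its underside, x away from the pocket, z up. Fixed
- tag3: flat white tag, 50 x 60 x 4 mm, with three black dots, on the jig's blue ledge just beyond the pocket it numbers; origin at the centre of its underside, x away from the pocket, z up. Fixed
- pocket1 (a point): floor centre of the pocket whose tag has one black dot (78 mm on the tag's -x, 28 mm below its origin). z runs out of the mouth, leaning 35 degrees from vertical towards the tray, away from the tag. Pocket: 58 mm along x, 46 mm along y (level, along the row), 62 mm deep; a module fits with 5 mm to spare each side and stands out 58 mm
- pocket2 (a point): floor centre of the pocket whose tag has two black dots (78 mm on the tag's -x, 28 mm below its origin). z runs out of the mouth, leaning 35 degrees from vertical towards the tray, away from the tag. Pocket: 58 mm along x, 46 mm along y (level, along the row), 62 mm deep; a module fits with 5 mm to spare each side and stands out 58 mm
- pocket3 (a point): floor centre of the pocket whose tag has three black dots (78 mm on the tag's -x, 28 mm below its origin). z runs out of the mouth, leaning 35 degrees from vertical towards the tray, away from the tag. Pocket: 58 mm along x, 46 mm along y (level, along the row), 62 mm deep; a module fits with 5 mm to spare each side and stands out 58 mm
- tray: shallow blue tray, fixed, 210 x 140 mm, rim 20 mm high, floor 4 mm thick, in which the modules stand one behind the other along its x; origin at the centre of its underside
- module_a: green converter module, a block 48 (its x) x 36 (its y) x 120 mm (its z), about 0.3 kg, black foot and black cap with two brass terminals on top; starts standing upright in the tray; origin at the centre of its underside, z up along its length. The two modules are alike and interchangeable
- module_a_top (a point): centre of that module's top face, 120 mm above its underside
- module_b: green converter module, a block 48 (its x) x 36 (its y) x 120 mm (its z), about 0.3 kg, black foot and black cap with two brass terminals on top; starts standing upright in the tray; origin at the centre of its underside, z up along its length. The two modules are alike and interchangeable
- module_b_top (a point): centre of that module's top face, 120 mm above its underside
- flux_bottle: amber bottle with white cap, 52 mm across, 130 mm tall, standing; origin at the centre of its underside. Bystander
- solder_reel: reel of solder with red rims, 66 mm across, 44 mm tall, lying flat; origin at the centre of its underside. Bystander
- screwdriver: screwdriver with yellow handle, 170 mm long, lying on the table. Bystander
There are look-alikes about, which are no part of the job. What is shaped like the module_b but purple is not meant.

How it is judged:
On the way, in this order (a step that is already met when the one before it is completed fails the run):
1. a module stands fully home in the one-dot pocket, let go (((x of module_a in the frame of pocket1 between -0.01 and 0.01 m and y of module_a in the frame of pocket1 between -0.01 and 0.01 m and z of module_a in the frame of pocket1 between -0.006 and 0.008 m and x of module_a_top in the frame of pocket1 between -0.028 and 0.028 m and y of module_a_top in the frame of pocket1 between -0.028 and 0.028 m and z of module_a_top in the frame of pocket1 between 0.108 and 0.13 m and contact force between the fingers and module_a below 0.5 N and linear speed of module_a below 0.03 m/s) or (x of module_b in the frame of pocket1 between -0.01 and 0.01 m and y of module_b in the frame of pocket1 between -0.01 and 0.01 m and z of module_b in the frame of pocket1 between -0.006 and 0.008 m and x of module_b_top in the frame of pocket1 between -0.028 and 0.028 m and y of module_b_top in the frame of pocket1 between -0.028 and 0.028 m and z of module_b_top in the frame of pocket1 between 0.108 and 0.13 m and contact force between the fingers and module_b below 0.5 N and linear speed of module_b below 0.03 m/s))), for 0.2 s.
2. then a module stands fully home in the two-dot pocket, let go (((x of module_a in the frame of pocket2 between -0.01 and 0.01 m and y of module_a in the frame of pocket2 between -0.01 and 0.01 m and z of module_a in the frame of pocket2 between -0.006 and 0.008 m and x of module_a_top in the frame of pocket2 between -0.028 and 0.028 m and y of module_a_top in the frame of pocket2 between -0.028 and 0.028 m and z of module_a_top in the frame of pocket2 between 0.108 and 0.13 m and contact force between the fingers and module_a below 0.5 N and linear speed of module_a below 0.03 m/s) or (x of module_b in the frame of pocket2 between -0.01 and 0.01 m and y of module_b in the frame of pocket2 between -0.01 and 0.01 m and z of module_b in the frame of pocket2 between -0.006 and 0.008 m and x of module_b_top in the frame of pocket2 between -0.028 and 0.028 m and y of module_b_top in the frame of pocket2 between -0.028 and 0.028 m and z of module_b_top in the frame of pocket2 between 0.108 and 0.13 m and contact force between the fingers and module_b below 0.5 N and linear speed of module_b below 0.03 m/s))), for 0.2 s.
At the end, for the whole second after the job is handed in: One module in the one-dot pocket and one in the two-dot pocket, each at rest, released, terminals up, its underside within 8 mm of the pocket floor and within 10 mm of its centre and its top within 28 mm of the pocket's axis; the three-dot pocket therefore empty (((x of module_a in the frame of pocket1 between -0.01 and 0.01 m and y of module_a in the frame of pocket1 between -0.01 and 0.01 m and z of module_a in the frame of pocket1 between -0.006 and 0.008 m and x of module_a_top in the frame of pocket1 between -0.028 and 0.028 m and y of module_a_top in the frame of pocket1 between -0.028 and 0.028 m and z of module_a_top in the frame of pocket1 between 0.108 and 0.13 m and contact force between the fingers and module_a below 0.5 N and linear speed of module_a below 0.03 m/s) or (x of module_b in the frame of pocket1 between -0.01 and 0.01 m and y of module_b in the frame of pocket1 between -0.01 and 0.01 m and z of module_b in the frame of pocket1 between -0.006 and 0.008 m and x of module_b_top in the frame of pocket1 between -0.028 and 0.028 m and y of module_b_top in the frame of pocket1 between -0.028 and 0.028 m and z of module_b_top in the frame of pocket1 between 0.108 and 0.13 m and contact force between the fingers and module_b below 0.5 N and linear speed of module_b below 0.03 m/s)) and ((x of module_a in the frame of pocket2 between -0.01 and 0.01 m and y of module_a in the frame of pocket2 between -0.01 and 0.01 m and z of module_a in the frame of pocket2 between -0.006 and 0.008 m and x of module_a_top in the frame of pocket2 between -0.028 and 0.028 m and y of module_a_top in the frame of pocket2 between -0.028 and 0.028 m and z of module_a_top in the frame of pocket2 between 0.108 and 0.13 m and contact force between the fingers and module_a below 0.5 N and linear speed of module_a below 0.03 m/s) or (x of module_b in the frame of pocket2 between -0.01 and 0.01 m and y of module_b in the frame of pocket2 between -0.01 and 0.01 m and z of module_b in the frame of pocket2 between -0.006 and 0.008 m and x of module_b_top in the frame of pocket2 between -0.028 and 0.028 m and y of module_b_top in the frame of pocket2 between -0.028 and 0.028 m and z of module_b_top in the frame of pocket2 between 0.108 and 0.13 m and contact force between the fingers and module_b below 0.5 N and linear speed of module_b below 0.03 m/s))); the robot touches nothing.
It fails at once if a module is put into the three-dot pocket ((x of module_a in the frame of pocket3 between -0.015 and 0.015 m and y of module_a in the frame of pocket3 between -0.015 and 0.015 m and z of module_a in the frame of pocket3 between -0.02 and 0.03 m) or (x of module_b in the frame of pocket3 between -0.015 and 0.015 m and y of module_b in the frame of pocket3 between -0.015 and 0.015 m and z of module_b in the frame of pocket3 between -0.02 and 0.03 m)).
It fails at once if a module drops into a pocket (faster than 0.5 m/s inside it) (((x of module_a in the frame of pocket1 between -0.015 and 0.015 m and y of module_a in the frame of pocket1 between -0.015 and 0.015 m and z of module_a in the frame of pocket1 between -0.02 and 0.055 m and linear speed of module_a above 0.5 m/s) or (x of module_b in the frame of pocket1 between -0.015 and 0.015 m and y of module_b in the frame of pocket1 between -0.015 and 0.015 m and z of module_b in the frame of pocket1 between -0.02 and 0.055 m and linear speed of module_b above 0.5 m/s)) or ((x of module_a in the frame of pocket2 between -0.015 and 0.015 m and y of module_a in the frame of pocket2 between -0.015 and 0.015 m and z of module_a in the frame of pocket2 between -0.02 and 0.055 m and linear speed of module_a above 0.5 m/s) or (x of module_b in the frame of pocket2 between -0.015 and 0.015 m and y of module_b in the frame of pocket2 between -0.015 and 0.015 m and z of module_b in the frame of pocket2 between -0.02 and 0.055 m and linear speed of module_b above 0.5 m/s))).
It fails at once if the bottle, reel or screwdriver is moved more than 30 mm or the bottle is tipped over (distance of any of flux_bottle, solder_reel, screwdriver from where it was at the start of the episode above 0.03 m or angle between flux_bottle's own z axis and vertical above 0.4 rad).
It also fails if it takes over 51 s, if anything falls off the work surface, if the arm or the gripper's body presses on something with over 40 N, if the wrist force passes 120 N, or if a joint passes its speed limit or range.

## Working session

There is one attempt and no reset: what is moved stays moved. The work goes in short steps, Python scripts to look and compute and a tool call to move; the robot and the scene stay as the last step left them, time stands still between calls to the robot, and variables do not carry over. Pictures are saved under pics/ and viewed, at most 10 in all, crops included, and the job is handed in when it is done.

Besides the shell and the picture viewer there is one more tool, called after "Request:" as name(argument=value, ...), one argument or row to a line, values as JSON. send_rows: Moves the arm, as the interface text tells. Its arguments: {"type":"object","properties":{"moves":{"type":"array"},"hand":{"type":"number"},"squeeze":{"type":"number"}},"required":["moves"]}

```bash
mkdir -p pics
python3 - <<'E'
from workcell import arm
import cv2,numpy as np
np.set_printoptions(precision=4,suppress=True)
s=arm.read_state();print(s)
for c in ["scene","top"]:
    cv2.imwrite(f"pics/{c}0.png",arm.grab_frame(c))
    for q in ["tag1","tag2","tag3","module_a","module_a_top","tray","jig","pocket1","pocket2","pocket3","flux_bottle","solder_reel","screwdriver"]:
        for r in arm.spot_point(c,q)[:4]: print(c,q,np.round(r["position"],4),round(r["confidence"],2))
print(arm.read_state()["time"])
E
```

```text
{'time': 0.0, 'qpos': array([-1.3287,  0.6002, -0.0026,  1.6002,  0.0018,  0.9429, -0.0798]), 'joint_velocities': array([-0.0005,  0.0003,  0.0001,  0.0026, -0.0001, -0.0005,  0.0003]), 'effort': array([  0.0013, -77.6467,   1.5662, -25.8008,   0.0125,   0.0093,
         0.    ]), 'tcp_pos': array([0.2271, 0.688 , 0.2137]), 'tcp_rot': array([ 0.1587,  0.9873, -0.0008, -0.    ]), 'ft_force': array([-0.0638, -0.0194,  0.4616]), 'moment': array([ 0.0113, -0.0314,  0.019 ]), 'gripper_force': 0.0, 'grip_width': 0.9997387794545777}
scene tag1 [ 0.559  -0.1999  0.0551] 0.88
scene tag1 [ 0.6532 -0.1986  0.0583] 0.76
scene tag1 [ 0.4623 -0.204   0.0633] 0.56
scene tag2 [ 0.559  -0.1999  0.0551] 0.88
scene tag2 [ 0.6532 -0.1986  0.0583] 0.76
scene tag2 [ 0.4623 -0.204   0.0633] 0.56
scene tag3 [ 0.559  -0.1999  0.0551] 0.88
scene tag3 [ 0.6532 -0.1986  0.0583] 0.76
scene tag3 [ 0.4623 -0.204   0.0633] 0.56
scene module_a [0.6107 0.4375 0.0014] 0.78
scene module_a [0.4468 0.2573 0.0035] 0.74
scene module_a [0.5579 0.2772 0.0057] 0.61
scene module_a_top [0.4445 0.2584 0.1249] 0.93
scene tray [0.
[... 387 characters left out ...]
0.1955  0.0587] 0.66
top tag2 [ 0.5607 -0.1983  0.0606] 0.61
top tag3 [ 0.4614 -0.2008  0.0614] 0.89
top tag3 [ 0.6537 -0.1955  0.0587] 0.66
top tag3 [ 0.5607 -0.1983  0.0606] 0.61
top module_a [0.5542 0.2749 0.0053] 0.74
top module_a [ 0.6084  0.4411 -0.0006] 0.69
top module_a [0.4463 0.2564 0.0058] 0.6
top module_a [0.554  0.2791 0.123 ] 0.5
top module_a_top [0.4463 0.2552 0.1236] 0.9
top tray [0.5055 0.2539 0.0014] 0.97
top jig [ 0.561  -0.1229 -0.0004] 0.7
top flux_bottle [ 0.7789  0.2176 -0.0004] 0.73
top flux_bottle [ 0.4615 -0.2001  0.0639] 0.17
top solder_reel [0.7914 0.0775 0.0007] 0.74
top screwdriver [ 0.4738 -0.4433  0.0006] 0.78
top screwdriver [ 0.5621 -0.1211  0.0025] 0.55
1.4
```

View pics/scene0.png

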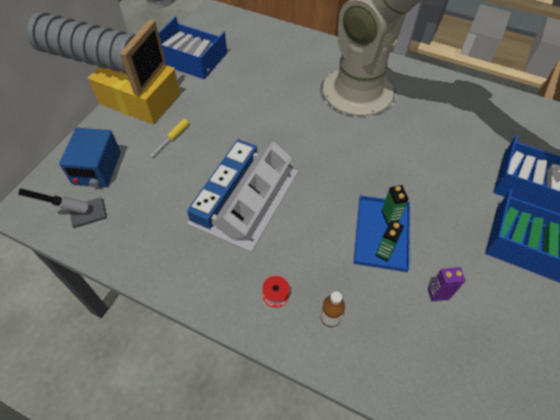

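View pics/top0.png

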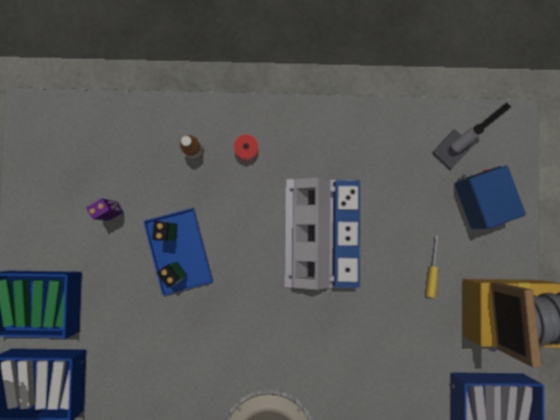

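Top view: the one-dot tag is nearest the robot at (347,270), two dots at (347,234), three dots at (347,197). The modules stand in the tray at (165,231) and (172,272), and the purple decoy is at (103,208). I'll zoom in to get the module and jig yaws.

Run:
```python
from workcell import arm
import cv2,numpy as np
np.set_printoptions(precision=4,suppress=True)
im=cv2.imread("pics/top0.png")
a=cv2.resize(im[200:300,135:225],None,fx=4.4,fy=4.4,interpolation=cv2.INTER_CUBIC)
b=cv2.resize(im[200:300,280:370],None,fx=4.4,fy=4.4,interpolation=cv2.INTER_CUBIC)
cv2.imwrite("pics/crop.png",np.hstack([a,b]))
c=arm.calibration("top");K,T=c["K"],c["cam_to_world"];print(K,T)
def onz(u,v,z):
    d=T[:3,:3]@np.linalg.inv(K)@[u,v,1]; return T[:3,3]+d*(z-T[2,3])/d[2]
arm.grab_frame("top")
for q,z in [("tray",.02),("tag1",.064),("jig",0.006)]:
    for m in arm.masks_of("top",q)[:4]:
        p=np.argwhere(m["mask"])[:,::-1]
        w=np.array([onz(u,v,z)[:2] for u,v in p]).astype(np.float32)
        print(q,m["confidence"],len(p),cv2.minAreaRect(w))
```

```text
[[436.5323   0.     277.0977]
 [  0.     436.5323 216.3311]
 [  0.       0.       1.    ]] [[ 0.0172 -0.999   0.0408  0.552 ]
 [-0.9997 -0.018  -0.0185  0.007 ]
 [ 0.0192 -0.0405 -0.999   1.2096]
 [ 0.      0.      0.      1.    ]]
tray 0.75 2977 ((0.5019952058792114, 0.2507483959197998), (0.21078045666217804, 0.14365573227405548), 17.083786010742188)
tag1 0.92 418 ((0.5584055781364441, -0.20291222631931305), (0.0580739751458168, 0.050194576382637024), 0.6566330790519714)
jig 0.61 6459 ((0.5565828084945679, -0.14151805639266968), (0.20589333772659302, 0.30642443895339966), 89.79631042480469)
jig 0.27 488 ((0.4554918110370636, -0.21324573457241058), (0.06326266378164291, 0.055308111011981964), 0.6620206236839294)
```

View pics/crop.png

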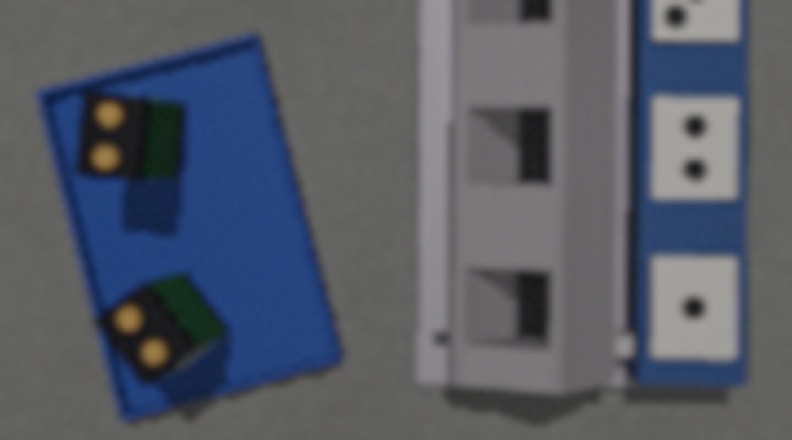

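The far module's yaw is about -4° and the near one's about 38°. The terminals lie along the 48 mm side, and the jig is roughly aligned with the world axes. Next I move above the tray for a wrist view.

Request:
send_rows(
  moves=[
    {"x": -0.028,"y": -0.022,"z": -0.006},
    {"x": -0.028,"y": -0.022,"z": -0.006},
    {"x": -0.028,"y": -0.022,"z": -0.006},
    {"x": -0.028,"y": -0.022,"z": -0.006},
    {"x": -0.028,"y": -0.022,"z": -0.006},
    {"x": -0.028,"y": -0.022,"z": -0.006},
    {"x": -0.028,"y": -0.022,"z": -0.006},
    {"x": -0.028,"y": -0.022,"z": -0.006},
    {"x": -0.028,"y": -0.022,"z": -0.006},
    {"x": -0.028,"y": -0.022,"z": -0.006},
  ],
  hand=1,
  squeeze=50,
)

```text
validation failed for argument at $.mo...
```

Request:
send_rows(
  moves=[
    {"x": -0.028,"y": -0.022},
    {"x": -0.028,"y": -0.022},
    {"x": -0.028,"y": -0.022},
    {"x": -0.026,"y": -0.022},
    {"rz": -0.12},
    {"rz": -0.13},
    {},
  ],
)

```text
validation failed for argument at $.mo...
```

Request:
send_rows(
  moves=[
    {"x": -0.028,"y": -0.022,"z": -0.006,"rx": 0,"ry": 0,"rz": 0},
    {"x": -0.028,"y": -0.022,"z": -0.006,"rx": 0,"ry": 0,"rz": 0},
    {"x": -0.028,"y": -0.022,"z": -0.006,"rx": 0,"ry": 0,"rz": 0},
    {"x": -0.028,"y": -0.022,"z": -0.006,"rx": 0,"ry": 0,"rz": 0},
    {"x": -0.028,"y": -0.022,"z": -0.006,"rx": 0,"ry": 0,"rz": 0},
    {"x": -0.028,"y": -0.022,"z": -0.006,"rx": 0,"ry": 0,"rz": 0},
    {"x": -0.028,"y": -0.022,"z": -0.006,"rx": 0,"ry": 0,"rz": 0},
    {"x": -0.028,"y": -0.022,"z": -0.006,"rx": 0,"ry": 0,"rz": 0},
    {"x": -0.028,"y": -0.022,"z": -0.006,"rx": 0,"ry": 0,"rz": 0},
    {"x": -0.028,"y": -0.022,"z": -0.006,"rx": 0,"ry": 0,"rz": 0},
  ],
  hand=1,
  squeeze=50,
)

```text
time: 2.43
tcp_pos: [0.4249, 0.3902, 0.2751]
tcp_rot: [0.159, 0.987, 0.0, 0.0]
ft_force: [1.0, 1.1, 0.7]
grip_width: 0.996
gripper_force: 0.0
```

Request:
send_rows(
  moves=[
    {"x": -0.027,"y": -0.022,"z": 0,"rx": 0,"ry": 0,"rz": 0},
    {"x": -0.027,"y": -0.022,"z": 0,"rx": 0,"ry": 0,"rz": 0},
    {"x": -0.027,"y": -0.022,"z": 0,"rx": 0,"ry": 0,"rz": 0},
    {"x": -0.027,"y": -0.022,"z": 0,"rx": 0,"ry": 0,"rz": 0},
    {"x": 0,"y": 0,"z": 0,"rx": 0,"ry": 0,"rz": -0.12},
    {"x": 0,"y": 0,"z": 0,"rx": 0,"ry": 0,"rz": -0.12},
    {"x": 0,"y": 0,"z": 0,"rx": 0,"ry": 0,"rz": 0},
  ],
)

```text
time: 3.02
tcp_pos: [0.4996, 0.2736, 0.2748]
tcp_rot: [0.037, 0.999, 0.0, 0.0]
ft_force: [1.0, 0.2, 0.1]
grip_width: 1.0
gripper_force: 0.0
```

```bash
cat > h.py <<'E'
from workcell import arm
import cv2,numpy as np
from scipy.spatial.transform import Rotation as R
np.set_printoptions(precision=4,suppress=True)
def pose():
    s=arm.read_state(); return s["tcp_pos"],R.from_quat(s["tcp_rot"]),s
def to(target,Rt):
    "shift in the present tool axes, turn in tool axes"
    p,r,s=pose(); print("t",s["time"],"q",s["qpos"],"p",p,"shift",r.inv().apply(np.array(target)-p),"turn",(r.inv()*Rt).as_rotvec())
def yawdown(deg):  # tool y at world angle deg, z down
    a=np.radians(deg); y=np.array([np.cos(a),np.sin(a),0]);z=np.array([0,0,-1.]);return R.from_matrix(np.c_[np.cross(y,z),y,z])
def onz(cal,u,v,z):
    K,T=cal["K"],cal["cam_to_world"]
    d=T[:3,:3]@np.linalg.inv(K)@[u,v,1]; return T[:3,3]+d*(z-T[2,3])/d[2]
E
python3 - <<'E'
from h import *
print(pose()[2]["time"],pose()[2]["qpos"])
c=arm.calibration("wrist");print(c["cam_to_world"])
cv2.imwrite("pics/w1.png",arm.grab_frame("wrist"))
for cam in ["wrist"]:
  for q in ["module_a","module_a_top"]:
    for r in arm.spot_point(cam,q)[:4]: print(cam,q,np.round(r["position"],4),round(r["confidence"],2))
E
```

```text
3.0167 [-0.595   0.3463 -0.0076  1.8924  0.0033  0.9025  0.8916]
[[ 0.0752  0.9578  0.2774  0.4292]
 [ 0.9972 -0.0725 -0.0203  0.279 ]
 [ 0.0007  0.2781 -0.9605  0.435 ]
 [ 0.      0.      0.      1.    ]]
wrist module_a [0.4441 0.2572 0.004 ] 0.94
wrist module_a [ 0.6087  0.4382 -0.002 ] 0.77
wrist module_a [0.5563 0.2845 0.0024] 0.61
wrist module_a [0.4994 0.2564 0.0011] 0.19
wrist module_a_top [0.4414 0.2603 0.1229] 0.95
```

View pics/w1.png

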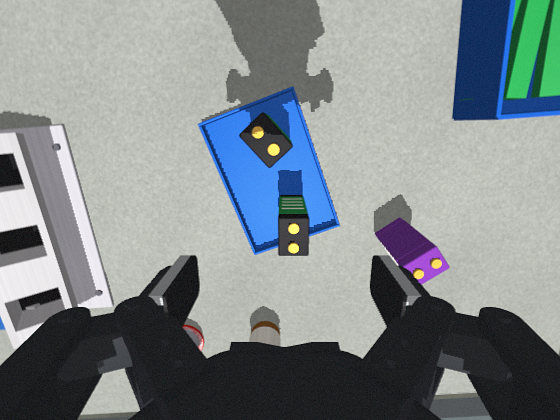

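Run:
```python
from h import *
c=arm.calibration("wrist")
im=cv2.imread("pics/w1.png");h=cv2.cvtColor(im,cv2.COLOR_BGR2HSV)
m=cv2.inRange(h,(18,120,150),(35,255,255))
n,l,st,ce=cv2.connectedComponentsWithStats(m)
P=[ce[i] for i in range(1,n) if st[i,4]>40 and ce[i][0]<330 and ce[i][1]<270]
P.sort(key=lambda p:p[1]);print(np.array(P))
for a,b in [(0,1),(2,3)]:
    A,B=[onz(c,*P[i],.126) for i in (a,b)]
    d=B-A;print((A+B)/2,np.linalg.norm(d),np.degrees(np.arctan2(d[1],d[0])))
# top-face black quads corners
for r in ((238,108,295,170),(276,212,312,258)):
    x0,y0,x1,y1=r; s=h[y0:y1,x0:x1]; k=((s[...,2]<75)&(s[...,1]<90))|(cv2.inRange(s,(18,120,150),(35,255,255))>0)
    n,l,st,ce=cv2.connectedComponentsWithStats(k.astype(np.uint8)); i=1+np.argmax(st[1:,4])
    p=np.argwhere(l==i)[:,::-1]+[x0,y0]
    w=np.array([onz(c,u,v,.124)[:2] for u,v in p],np.float32);print(cv2.minAreaRect(w))
```

```text
[[257.5636 132.4   ]
 [273.3276 149.3362]
 [293.1771 228.3854]
 [293.0645 247.8172]]
[0.4446 0.2598 0.126 ] 0.023502663819645598 38.3478423805421
[0.5551 0.2803 0.126 ] 0.02382600410039464 -4.559718274085138
((0.4439643323421478, 0.2601092755794525), (0.04555537924170494, 0.03458432853221893), 38.2458381652832)
((0.5513395071029663, 0.2810972034931183), (0.03314990922808647, 0.049110449850559235), 84.97561645507812)
```

Request:
send_rows(
  moves=[
    {"x": -0.027,"y": 0.005,"z": 0.01,"rx": 0,"ry": 0,"rz": 0.007},
    {"x": -0.027,"y": 0.005,"z": 0.01,"rx": 0,"ry": 0,"rz": 0},
    {"x": 0,"y": 0,"z": 0.035,"rx": 0,"ry": 0,"rz": 0},
    {"x": 0,"y": 0,"z": 0.035,"rx": 0,"ry": 0,"rz": 0},
    {"x": 0,"y": 0,"z": 0.035,"rx": 0,"ry": 0,"rz": 0},
    {"x": 0,"y": 0,"z": 0.035,"rx": 0,"ry": 0,"rz": 0},
    {"x": 0,"y": 0,"z": 0.02,"rx": 0,"ry": 0,"rz": 0},
    {"x": 0,"y": 0,"z": 0.01,"rx": 0,"ry": 0,"rz": 0},
    {"x": 0,"y": 0,"z": 0,"rx": 0,"ry": 0,"rz": 0},
  ],
)

```text
time: 3.92
tcp_pos: [0.5525, 0.2799, 0.0824]
tcp_rot: [0.043, 0.999, -0.001, -0.001]
ft_force: [0.5, -0.5, 0.3]
grip_width: 1.001
gripper_force: 0.0
```

Request:
send_rows(
  moves=[
    {"x": 0,"y": 0,"z": 0,"rx": 0,"ry": 0,"rz": 0},
    {"x": 0,"y": 0,"z": 0,"rx": 0,"ry": 0,"rz": 0},
    {"x": 0,"y": 0,"z": 0,"rx": 0,"ry": 0,"rz": 0},
    {"x": 0,"y": 0,"z": 0,"rx": 0,"ry": 0,"rz": 0},
    {"x": 0,"y": 0,"z": 0,"rx": 0,"ry": 0,"rz": 0},
    {"x": 0,"y": 0,"z": 0,"rx": 0,"ry": 0,"rz": 0},
    {"x": 0,"y": 0,"z": 0,"rx": 0,"ry": 0,"rz": 0},
    {"x": 0,"y": 0,"z": 0,"rx": 0,"ry": 0,"rz": 0},
  ],
  hand=0,
  squeeze=50,
)

```text
time: 4.58
tcp_pos: [0.5545, 0.2801, 0.0862]
tcp_rot: [0.043, 0.999, 0.001, 0.001]
ft_force: [-0.6, -0.9, 7.2]
grip_width: 0.406
gripper_force: 50.4
```

Request:
send_rows(
  moves=[
    {"x": 0,"y": 0,"z": -0.02,"rx": 0,"ry": 0,"rz": 0},
    {"x": 0,"y": 0,"z": -0.035,"rx": 0,"ry": 0,"rz": 0},
    {"x": 0,"y": 0,"z": -0.04,"rx": 0,"ry": 0,"rz": 0},
    {"x": 0,"y": 0,"z": -0.04,"rx": 0,"ry": 0,"rz": 0},
    {"x": 0,"y": 0,"z": -0.04,"rx": 0,"ry": 0,"rz": 0},
    {"x": 0.0087,"y": -0.036,"z": -0.01,"rx": 0,"ry": 0,"rz": 0},
    {"x": 0.0087,"y": -0.036,"z": 0,"rx": 0,"ry": 0,"rz": 0},
    {"x": 0.0087,"y": -0.036,"z": 0,"rx": 0,"ry": 0,"rz": 0},
    {"x": 0.0087,"y": -0.036,"z": 0,"rx": 0,"ry": 0,"rz": 0},
  ],
)

```text
time: 5.33
tcp_pos: [0.5056, 0.1378, 0.2703]
tcp_rot: [0.043, 0.999, 0.0, 0.0]
ft_force: [1.3, -0.8, -3.8]
grip_width: 0.41
gripper_force: 51.5
```

Request:
send_rows(
  moves=[
    {"x": 0.0087,"y": -0.036,"z": 0,"rx": 0,"ry": 0,"rz": 0},
    {"x": 0.0087,"y": -0.036,"z": 0,"rx": 0,"ry": 0,"rz": 0},
    {"x": 0.0087,"y": -0.036,"z": 0,"rx": 0,"ry": 0,"rz": 0.1},
    {"x": 0,"y": 0,"z": 0,"rx": 0,"ry": 0,"rz": 0.12},
    {"x": 0,"y": 0,"z": 0,"rx": 0,"ry": 0,"rz": 0.12},
    {"x": 0,"y": 0,"z": 0,"rx": 0,"ry": 0,"rz": 0.12},
    {"x": 0,"y": 0,"z": 0,"rx": 0,"ry": 0,"rz": 0.12},
    {"x": 0,"y": 0,"z": 0,"rx": 0,"ry": 0,"rz": 0.12},
    {"x": 0,"y": 0,"z": 0,"rx": 0,"ry": 0,"rz": 0.12},
    {"x": 0,"y": 0,"z": 0,"rx": 0,"ry": 0,"rz": 0.12},
  ],
)

```text
time: 6.17
tcp_pos: [0.4711, 0.0339, 0.27]
tcp_rot: [0.493, 0.87, 0.0, 0.0]
ft_force: [-0.2, -0.1, -4.7]
grip_width: 0.416
gripper_force: 51.9
```

Request:
send_rows(
  moves=[
    {"x": 0,"y": 0,"z": 0,"rx": 0,"ry": 0,"rz": 0.12},
    {"x": 0,"y": 0,"z": 0,"rx": 0,"ry": 0,"rz": 0.12},
    {"x": 0,"y": 0,"z": 0,"rx": 0,"ry": 0,"rz": 0.12},
    {"x": 0,"y": 0,"z": 0,"rx": 0,"ry": 0,"rz": 0.12},
    {"x": 0,"y": 0,"z": 0,"rx": 0,"ry": 0,"rz": 0.06},
    {"x": 0,"y": 0,"z": 0,"rx": 0,"ry": 0,"rz": 0},
  ],
)

```text
time: 6.67
tcp_pos: [0.4711, 0.0341, 0.2699]
tcp_rot: [0.706, 0.708, 0.0, -0.0]
ft_force: [0.4, 0.7, -3.5]
grip_width: 0.408
gripper_force: 51.9
```

Request:
send_rows(
  moves=[
    {"x": 0,"y": 0,"z": 0,"rx": 0,"ry": -0.11,"rz": 0},
    {"x": 0,"y": 0,"z": 0,"rx": 0,"ry": -0.11,"rz": 0},
    {"x": 0,"y": 0,"z": 0,"rx": 0,"ry": -0.11,"rz": 0},
    {"x": 0,"y": 0,"z": 0,"rx": 0,"ry": -0.11,"rz": 0},
    {"x": 0,"y": 0,"z": 0,"rx": 0,"ry": -0.11,"rz": 0},
    {"x": 0,"y": 0,"z": 0,"rx": 0,"ry": -0.06,"rz": 0},
    {"x": 0,"y": 0,"z": 0,"rx": 0,"ry": 0,"rz": 0},
    {"x": 0,"y": 0,"z": 0,"rx": 0,"ry": 0,"rz": 0},
  ],
)

```text
time: 7.33
tcp_pos: [0.4715, 0.035, 0.2691]
tcp_rot: [0.672, 0.677, -0.212, 0.212]
ft_force: [-0.3, -0.9, -3.3]
grip_width: 0.408
gripper_force: 51.9
```

```bash
cat >> h.py <<'E'
def jigR(psi):
    return R.from_euler('z',psi)*R.from_euler('x',-np.radians(35))*yawdown(0)
E
python3 - <<'E'
from h import *
p,r,s=pose();print(s["time"],s["qpos"],p,r.as_matrix(),s["grip_width"])
to([.4605,0,.2057],jigR(.012))
cv2.imwrite("pics/w2.png",arm.grab_frame("wrist"))
c=arm.calibration("wrist");np.savez("w2.npz",K=c["K"],T=c["cam_to_world"])
for q in ["tag1","module_a_top"]:
    for x in arm.spot_point("wrist",q)[:4]: print(q,np.round(x["position"],4),round(x["confidence"],2))
E
```

```text
7.3333 [-0.9174  0.4006  0.4847  2.0859  0.4303  1.0159 -0.7204] [0.4715 0.035  0.2691] [[-0.0075  1.      0.0032]
 [ 0.8205  0.008  -0.5716]
 [-0.5716 -0.0017 -0.8205]] 0.4075105647564991
t 7.3333 q [-0.9174  0.4006  0.4847  2.0859  0.4303  1.0159 -0.7204] p [0.4715 0.035  0.2691] shift [ 0.0077 -0.0111  0.072 ] turn [-0.0037 -0.0024 -0.0023]
tag1 [ 0.5573 -0.1986  0.0616] 0.9
tag1 [ 0.6562 -0.1987  0.059 ] 0.79
module_a_top [ 0.4711 -0.0096  0.2004] 0.51
```

View pics/w2.png

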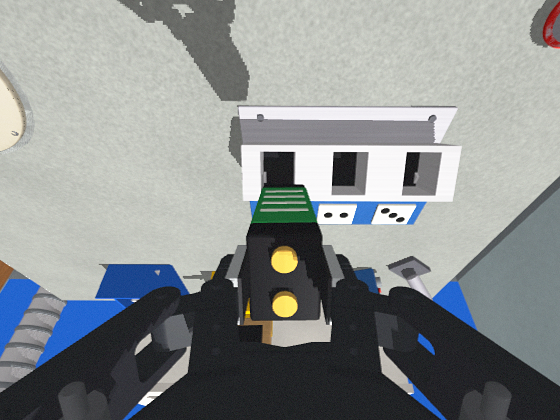

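Wrist view: the module is gripped centrally (cap at 285,275). Pocket mouths show at (280,170), (350,172) and (421,173), and the two-dot and three-dot tags at (336,215) and (393,215). I'll measure the mouth outlines and tag dots on their known planes.

Run:
```python
from h import *
d=np.load("w2.npz");K,T=d["K"],d["T"];cal=dict(K=K,cam_to_world=T)
im=cv2.imread("pics/w2.png");g=cv2.cvtColor(im,cv2.COLOR_BGR2GRAY)
# tag dots
roi=(g[203:225,318:415]<70).astype(np.uint8)
n,l,st,ce=cv2.connectedComponentsWithStats(roi)
for i in range(1,n):
    if 8<st[i,4]<80: print("dot",ce[i]+[318,203],st[i,4],onz(cal,*(ce[i]+[318,203]),.064))
# mouths: face plane normal = axis through P
ax=np.array([0,np.sin(np.radians(35)),np.cos(np.radians(35))])
P0=np.array([.558,-.1212,.032])+.062*ax
def onpl(u,v):
    r=T[:3,:3]@np.linalg.inv(K)@[u,v,1];return T[:3,3]+r*((P0-T[:3,3])@ax)/(r@ax)
white=(g>205).astype(np.uint8)
n,l,st,ce=cv2.connectedComponentsWithStats(1-white)
for i in range(1,n):
    x,y,w,h,a=st[i]
    if 250<x<460 and 140<y<200 and w<70 and a>150: 
        q=[onpl(x-.5,y-.5),onpl(x+w-.5,y-.5),onpl(x-.5,y+h-.5),onpl(x+w-.5,y+h-.5)]
        print("mouth",st[i]);print(np.array(q), np.mean(q,0)-.062*ax)
```

```text
dot [384.8148 210.3704] 27 [ 0.6375 -0.19    0.064 ]
dot [327.7308 214.5769] 26 [ 0.5452 -0.202   0.064 ]
dot [343.08 214.56] 25 [ 0.5708 -0.2018  0.064 ]
dot [392.56 214.64] 25 [ 0.6536 -0.2014  0.064 ]
dot [399.6818 219.2273] 22 [ 0.6696 -0.2142  0.064 ]
mouth [ 331  152   38   43 1499]
[[ 0.5317 -0.0637  0.0674]
 [ 0.5809 -0.0635  0.0673]
 [ 0.5344 -0.1106  0.1003]
 [ 0.5858 -0.1104  0.1001]] [ 0.5582 -0.1226  0.033 ]
mouth [ 402  152   40   44 1535]
[[ 0.6238 -0.0633  0.0672]
 [ 0.6757 -0.0631  0.067 ]
 [ 0.6306 -0.1114  0.1008]
 [ 0.6847 -0.1112  0.1007]] [ 0.6537 -0.1228  0.0331]
```

```bash
cat >> h.py <<'E'
def held(im,cal,D=.0822,term=.002):
    "brass terminals -> tool-frame x,y of top centre, and line direction"
    p,r,s=pose();K,T=cal["K"],cal["cam_to_world"]
    m=cv2.inRange(cv2.cvtColor(im,cv2.COLOR_BGR2HSV),(20,150,150),(35,255,255)); m[:240]=0;m[330:]=0;m[:,:262]=0;m[:,310:]=0
    n,l,st,ce=cv2.connectedComponentsWithStats(m)
    i=1+np.argsort(-st[1:,4])[:2]
    Tr=np.linalg.inv(r.as_matrix())@(T[:3,3]-p);q=[]
    for c in ce[i]:
        d=r.inv().apply(T[:3,:3]@np.linalg.inv(K)@[*c,1]);q.append(Tr+d*((D-.12-term)-Tr[2])/d[2])
    print("terminals",ce[i],"tool frame",q,"mean",np.mean(q,0),"sep",np.linalg.norm(q[0]-q[1]))
def go(pk,D,s0,psi,off=(0,0)):
    "TCP so that module underside is s0 above the pocket floor; off = module centre in tool x,y"
    Rt=jigR(psi); to(np.array(pk)+Rt.apply([-off[0],-off[1],-(D+s0)]),Rt)
E
python3 - <<'E'
from h import *
d=np.load("w2.npz");held(cv2.imread("pics/w2.png"),dict(K=d["K"],cam_to_world=d["T"]))
p1=[.4628,-.1230,.032]
go(p1,.0822,.085,.004)
E
```

```text
terminals [[282.1199 259.8012]
 [279.5756 306.3317]] tool frame [array([ 0.0116, -0.001 , -0.0398]), array([-0.0129, -0.0022, -0.0398])] mean [-0.0006 -0.0016 -0.0398] sep 0.024506604499243
t 7.4833 q [-0.9146  0.398   0.486   2.0862  0.4307  1.0163 -0.7216] p [0.4715 0.0329 0.2701] shift [ 0.0085 -0.0093  0.1173] turn [-0.0001 -0.0034 -0.0011]
```

Request:
send_rows(
  moves=[
    {"x": 0.0045,"y": -0.0045,"z": 0.03,"rx": 0,"ry": -0.0034,"rz": 0},
    {"x": 0.004,"y": -0.0045,"z": 0.035,"rx": 0,"ry": 0,"rz": 0},
    {"x": 0,"y": 0,"z": 0.03,"rx": 0,"ry": 0,"rz": 0},
    {"x": 0,"y": 0,"z": 0.022,"rx": 0,"ry": 0,"rz": 0},
    {"x": 0,"y": 0,"z": 0,"rx": 0,"ry": 0,"rz": 0},
    {"x": 0,"y": 0,"z": 0,"rx": 0,"ry": 0,"rz": 0},
  ],
)

```text
time: 7.98
tcp_pos: [0.4626, -0.0278, 0.1693]
tcp_rot: [0.673, 0.675, -0.213, 0.213]
ft_force: [0.4, 0.5, -3.4]
grip_width: 0.409
gripper_force: 52.0
```

Run:
```python
from h import *
go([.4628,-.1230,.032],.0822,.0,.004)
cv2.imwrite("pics/w3.png",arm.grab_frame("wrist"))
print(pose()[2]["ft_force"])
```

```text
t 7.9833 q [-0.8158  0.5464  0.5042  2.2445  0.5098  0.6969 -0.7859] p [ 0.4626 -0.0278  0.1693] shift [ 0.001  -0.      0.0849] turn [-0.0015  0.0023 -0.0016]
[ 0.2042 -0.0666 -3.2823]
```

View pics/w3.png

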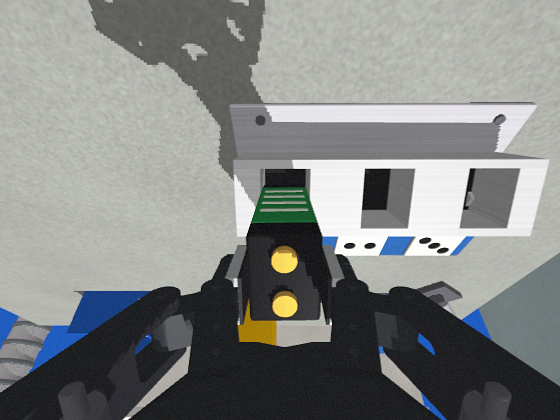

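The module lines up with the one-dot mouth (285,180). Lowering it in.

Request:
send_rows(
  moves=[
    {"x": 0.001,"y": 0,"z": 0.012,"rx": 0,"ry": 0,"rz": 0},
    {"x": 0,"y": 0,"z": 0.012,"rx": 0,"ry": 0,"rz": 0},
    {"x": 0,"y": 0,"z": 0.012,"rx": 0,"ry": 0,"rz": 0},
    {"x": 0,"y": 0,"z": 0.012,"rx": 0,"ry": 0,"rz": 0},
    {"x": 0,"y": 0,"z": 0.012,"rx": 0,"ry": 0,"rz": 0},
    {"x": 0,"y": 0,"z": 0,"rx": 0,"ry": 0,"rz": 0},
  ],
)

```text
time: 8.53
tcp_pos: [0.4636, -0.0602, 0.1194]
tcp_rot: [0.673, 0.676, -0.212, 0.214]
ft_force: [-0.5, -0.1, -3.3]
grip_width: 0.409
gripper_force: 52.0
```

Request:
send_rows(
  moves=[
    {"x": 0,"y": 0,"z": 0.007,"rx": 0,"ry": 0,"rz": 0},
    {"x": 0,"y": 0,"z": 0.007,"rx": 0,"ry": 0,"rz": 0},
    {"x": 0,"y": 0,"z": 0.006,"rx": 0,"ry": 0,"rz": 0},
    {"x": 0,"y": 0,"z": 0.002,"rx": 0,"ry": 0,"rz": 0},
    {"x": 0,"y": 0,"z": 0,"rx": 0,"ry": 0,"rz": 0},
    {"x": 0,"y": 0,"z": 0,"rx": 0,"ry": 0,"rz": 0},
  ],
)

```text
time: 9.03
tcp_pos: [0.4631, -0.0727, 0.1014]
tcp_rot: [0.672, 0.676, -0.213, 0.214]
ft_force: [-0.0, 0.6, -2.8]
grip_width: 0.406
gripper_force: 51.9
```

Run:
```python
from h import *
go([.4628,-.1230,.032],.0822,.0,.004)
p,r,s=pose();print(s["ft_force"],r.inv().apply(s["ft_force"]))
```

```text
t 9.0333 q [-0.7441  0.6921  0.5444  2.3169  0.5979  0.4572 -0.8434] p [ 0.4631 -0.0727  0.1014] shift [-0.0014 -0.0005  0.0035] turn [0.0006 0.0027 0.0009]
[-0.0494  0.5895 -2.8487] [ 2.1225 -0.0462  1.9895]
```

Request:
send_rows(
  moves=[
    {"x": -0.001,"y": 0,"z": 0.002,"rx": 0,"ry": 0,"rz": 0},
    {"x": 0,"y": 0,"z": 0.002,"rx": 0,"ry": 0,"rz": 0},
    {"x": 0,"y": 0,"z": 0.001,"rx": 0,"ry": 0,"rz": 0},
    {"x": 0,"y": 0,"z": 0,"rx": 0,"ry": 0,"rz": 0},
    {"x": 0,"y": 0,"z": 0,"rx": 0,"ry": 0,"rz": 0},
  ],
)

```text
time: 9.45
tcp_pos: [0.4639, -0.0749, 0.0993]
tcp_rot: [0.672, 0.676, -0.212, 0.215]
ft_force: [-6.7, 22.6, 37.9]
grip_width: 0.409
gripper_force: 58.1
```

Floor contact: 44 N along the axis, at the expected depth. I'll relieve the push a little, then release.

Request:
send_rows(
  moves=[
    {"x": 0,"y": 0,"z": -0.002,"rx": 0,"ry": 0,"rz": 0},
    {"x": 0,"y": 0,"z": 0,"rx": 0,"ry": 0,"rz": 0},
  ],
)

```text
time: 9.62
tcp_pos: [0.4634, -0.0747, 0.0999]
tcp_rot: [0.672, 0.676, -0.212, 0.214]
ft_force: [0.6, -0.3, -3.1]
grip_width: 0.409
gripper_force: 52.3
```

Request:
send_rows(
  moves=[
    {"x": 0,"y": 0,"z": 0,"rx": 0,"ry": 0,"rz": 0},
    {"x": 0,"y": 0,"z": 0,"rx": 0,"ry": 0,"rz": 0},
    {"x": 0,"y": 0,"z": 0,"rx": 0,"ry": 0,"rz": 0},
    {"x": 0,"y": 0,"z": 0,"rx": 0,"ry": 0,"rz": 0},
    {"x": 0,"y": 0,"z": 0,"rx": 0,"ry": 0,"rz": 0},
    {"x": 0,"y": 0,"z": 0,"rx": 0,"ry": 0,"rz": 0},
    {"x": 0,"y": 0,"z": 0,"rx": 0,"ry": 0,"rz": 0},
  ],
  hand=1,
)

```text
time: 10.2
tcp_pos: [0.4631, -0.0753, 0.0994]
tcp_rot: [0.672, 0.676, -0.213, 0.214]
ft_force: [0.4, -0.1, 0.4]
grip_width: 1.0
gripper_force: 0.0
```

Request:
send_rows(
  moves=[
    {"x": 0,"y": 0,"z": -0.02,"rx": 0,"ry": 0,"rz": 0},
    {"x": 0,"y": 0,"z": -0.03,"rx": 0,"ry": 0,"rz": 0},
    {"x": 0,"y": 0,"z": -0.04,"rx": 0,"ry": 0,"rz": 0},
    {"x": 0,"y": 0,"z": -0.04,"rx": 0,"ry": 0,"rz": 0},
    {"x": 0,"y": 0,"z": -0.04,"rx": 0,"ry": 0,"rz": 0},
    {"x": 0,"y": 0,"z": -0.03,"rx": 0,"ry": 0,"rz": 0},
    {"x": 0,"y": 0,"z": 0,"rx": 0,"ry": 0,"rz": 0},
    {"x": 0,"y": 0,"z": 0,"rx": 0,"ry": 0,"rz": 0},
  ],
)

```text
time: 10.87
tcp_pos: [0.463, 0.041, 0.2638]
tcp_rot: [0.672, 0.676, -0.211, 0.214]
ft_force: [-0.3, 0.1, -0.9]
grip_width: 1.0
gripper_force: 0.0
```

Run:
```python
from h import *
to([.4443,.2600,.27],yawdown(128.3)); to([.4443,.2600,.27],yawdown(128.3-180))
cv2.imwrite("pics/w4.png",arm.grab_frame("wrist"))
for x in arm.spot_point("wrist","module_a"): print(np.round(x["position"],4),x["confidence"])
for x in arm.spot_point("wrist","module_a_top"): print("top",np.round(x["position"],4),x["confidence"])
ax=np.array([0,.574,.819]);print(np.array([.4628,-.123,.032])+.12*ax)
```

```text
t 10.8667 q [-0.9349  0.4023  0.4799  2.1028  0.4305  1.008  -0.7491] p [0.463  0.041  0.2638] shift [ 0.1759 -0.0172 -0.1309] turn [-0.6768  0.3337 -2.1495]
t 10.8667 q [-0.9349  0.4023  0.4799  2.1028  0.4305  1.008  -0.7491] p [0.463  0.041  0.2638] shift [ 0.1759 -0.0172 -0.1309] turn [0.2795 0.5669 0.8793]
[ 0.4628 -0.1188  0.0344] 0.76
[ 0.4628 -0.0541  0.1303]
```

View pics/w4.png

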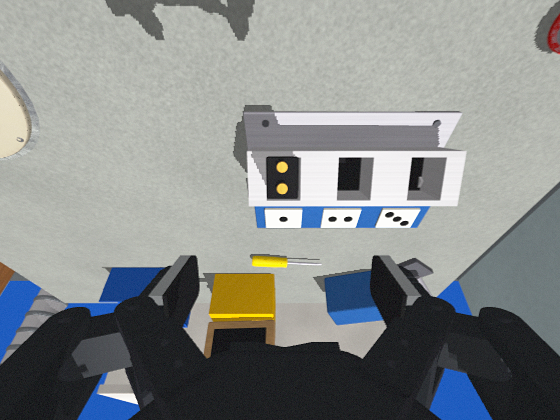

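Module 1 is home in the one-dot pocket (283,178). Now the near module.

Request:
send_rows(
  moves=[
    {"x": 0,"y": 0,"z": 0,"rx": 0,"ry": 0.11,"rz": 0},
    {"x": 0,"y": 0,"z": 0,"rx": 0,"ry": 0.11,"rz": 0},
    {"x": 0,"y": 0,"z": 0,"rx": 0,"ry": 0.11,"rz": 0},
    {"x": 0,"y": 0,"z": 0,"rx": 0,"ry": 0.11,"rz": 0},
    {"x": 0,"y": 0,"z": 0,"rx": 0,"ry": 0.11,"rz": 0},
    {"x": 0,"y": 0,"z": 0,"rx": 0,"ry": 0.06,"rz": 0},
    {"x": 0.036,"y": -0.003,"z": 0,"rx": 0,"ry": 0,"rz": 0},
    {"x": 0.036,"y": -0.003,"z": 0,"rx": 0,"ry": 0,"rz": 0},
    {"x": 0.036,"y": -0.003,"z": 0,"rx": 0,"ry": 0,"rz": 0},
    {"x": 0.036,"y": -0.003,"z": 0,"rx": 0,"ry": 0,"rz": 0},
  ],
)

```text
time: 11.85
tcp_pos: [0.4493, 0.1833, 0.2613]
tcp_rot: [0.707, 0.707, -0.002, 0.001]
ft_force: [0.1, 0.2, -0.2]
grip_width: 1.0
gripper_force: 0.0
```

Request:
send_rows(
  moves=[
    {"x": 0.036,"y": -0.003,"z": 0,"rx": 0,"ry": 0,"rz": 0},
    {"x": 0.036,"y": -0.003,"z": 0,"rx": 0,"ry": 0,"rz": 0.11},
    {"x": 0,"y": 0,"z": 0,"rx": 0,"ry": 0,"rz": 0.12},
    {"x": 0,"y": 0,"z": 0,"rx": 0,"ry": 0,"rz": 0.12},
    {"x": 0,"y": 0,"z": 0,"rx": 0,"ry": 0,"rz": 0.12},
    {"x": 0,"y": 0,"z": 0,"rx": 0,"ry": 0,"rz": 0.12},
    {"x": 0,"y": 0,"z": 0,"rx": 0,"ry": 0,"rz": 0.12},
    {"x": 0,"y": 0,"z": 0,"rx": 0,"ry": 0,"rz": 0.12},
    {"x": 0,"y": 0,"z": 0,"rx": 0,"ry": 0,"rz": 0.08},
    {"x": 0,"y": 0,"z": 0,"rx": 0,"ry": 0,"rz": 0},
  ],
)

```text
time: 12.68
tcp_pos: [0.4431, 0.2546, 0.2609]
tcp_rot: [0.946, 0.324, -0.002, 0.003]
ft_force: [-0.2, 0.7, 0.4]
grip_width: 1.001
gripper_force: 0.0
```

Run:
```python
from h import *
to([.4443,.2600,.0825],yawdown(-51.7))
arm.grab_frame("wrist")
for q in ["module_a","module_a_top"]:
  for x in arm.spot_point("wrist",q): print(q,np.round(x["position"],4),x["confidence"])
```

```text
t 12.6833 q [-0.9956  0.3085  0.4727  2.0469 -0.1824  0.8312 -1.328 ] p [0.4431 0.2546 0.2609] shift [ 0.0052 -0.0042  0.1783] turn [ 0.0037  0.0051 -0.0078]
module_a [0.4425 0.2582 0.0034] 0.77
module_a_top [0.4438 0.2549 0.1226] 0.59
```

Request:
send_rows(
  moves=[
    {"x": 0.005,"y": -0.004,"z": 0.01,"rx": 0.004,"ry": 0.005,"rz": -0.008},
    {"x": 0,"y": 0,"z": 0.025,"rx": 0,"ry": 0,"rz": 0},
    {"x": 0,"y": 0,"z": 0.035,"rx": 0,"ry": 0,"rz": 0},
    {"x": 0,"y": 0,"z": 0.035,"rx": 0,"ry": 0,"rz": 0},
    {"x": 0,"y": 0,"z": 0.035,"rx": 0,"ry": 0,"rz": 0},
    {"x": 0,"y": 0,"z": 0.025,"rx": 0,"ry": 0,"rz": 0},
    {"x": 0,"y": 0,"z": 0.012,"rx": 0,"ry": 0,"rz": 0},
    {"x": 0,"y": 0,"z": 0,"rx": 0,"ry": 0,"rz": 0},
    {"x": 0,"y": 0,"z": 0,"rx": 0,"ry": 0,"rz": 0},
  ],
)

```text
time: 13.58
tcp_pos: [0.4451, 0.2618, 0.0848]
tcp_rot: [0.944, 0.331, 0.0, -0.001]
ft_force: [-0.4, 0.1, 0.5]
grip_width: 1.002
gripper_force: 0.0
```

Request:
send_rows(
  moves=[
    {"x": 0,"y": 0,"z": 0,"rx": 0,"ry": 0,"rz": 0},
    {"x": 0,"y": 0,"z": 0,"rx": 0,"ry": 0,"rz": 0},
    {"x": 0,"y": 0,"z": 0,"rx": 0,"ry": 0,"rz": 0},
    {"x": 0,"y": 0,"z": 0,"rx": 0,"ry": 0,"rz": 0},
    {"x": 0,"y": 0,"z": 0,"rx": 0,"ry": 0,"rz": 0},
    {"x": 0,"y": 0,"z": 0,"rx": 0,"ry": 0,"rz": 0},
    {"x": 0,"y": 0,"z": 0,"rx": 0,"ry": 0,"rz": 0},
    {"x": 0,"y": 0,"z": 0,"rx": 0,"ry": 0,"rz": 0},
  ],
  hand=0,
)

```text
time: 14.25
tcp_pos: [0.4459, 0.2626, 0.0863]
tcp_rot: [0.944, 0.331, 0.002, -0.001]
ft_force: [0.9, -2.0, 8.1]
grip_width: 0.415
gripper_force: 49.4
```

Request:
send_rows(
  moves=[
    {"x": 0,"y": 0,"z": -0.02,"rx": 0,"ry": 0,"rz": 0},
    {"x": 0,"y": 0,"z": -0.035,"rx": 0,"ry": 0,"rz": 0},
    {"x": 0,"y": 0,"z": -0.04,"rx": 0,"ry": 0,"rz": 0},
    {"x": 0,"y": 0,"z": -0.04,"rx": 0,"ry": 0,"rz": 0},
    {"x": 0,"y": 0,"z": -0.04,"rx": 0,"ry": 0,"rz": 0},
    {"x": 0,"y": 0,"z": -0.03,"rx": 0,"ry": 0,"rz": -0.1},
    {"x": 0,"y": 0,"z": 0,"rx": 0,"ry": 0,"rz": -0.12},
    {"x": 0,"y": 0,"z": 0,"rx": 0,"ry": 0,"rz": -0.12},
    {"x": 0,"y": 0,"z": 0,"rx": 0,"ry": 0,"rz": -0.12},
    {"x": 0,"y": 0,"z": 0,"rx": 0,"ry": 0,"rz": -0.12},
  ],
)

```text
time: 15.08
tcp_pos: [0.4443, 0.2619, 0.2907]
tcp_rot: [0.808, 0.589, 0.002, -0.001]
ft_force: [-0.8, 0.7, -1.6]
grip_width: 0.41
gripper_force: 51.3
```

Request:
send_rows(
  moves=[
    {"x": 0,"y": 0,"z": 0,"rx": 0,"ry": 0,"rz": -0.12},
    {"x": 0,"y": 0,"z": 0,"rx": 0,"ry": 0,"rz": -0.12},
    {"x": 0,"y": 0,"z": 0,"rx": 0,"ry": 0,"rz": -0.09},
    {"x": 0,"y": 0,"z": 0,"rx": 0,"ry": 0,"rz": 0},
  ],
)

```text
time: 15.42
tcp_pos: [0.4445, 0.2616, 0.2904]
tcp_rot: [0.701, 0.713, 0.002, -0.001]
ft_force: [0.2, -0.4, -2.4]
grip_width: 0.411
gripper_force: 51.3
```

Run:
```python
from h import *
Rt=yawdown(.2); pk=np.array([.5578,-.1230,.032]); to(pk+jigR(.004).apply([0,0,-.27]),Rt)
```

```text
t 15.4167 q [-0.8681  0.2623  0.2893  1.9967 -0.0974  0.8926 -0.5101] p [0.4445 0.2616 0.2904] shift [-0.2317  0.1087  0.0367] turn [ 0.0013 -0.0029  0.0137]
```

Request:
send_rows(
  moves=[
    {"x": -0.033,"y": 0.0155,"z": 0.005,"rx": 0,"ry": -0.003,"rz": 0.0137},
    {"x": -0.033,"y": 0.0155,"z": 0.005,"rx": 0,"ry": 0,"rz": 0},
    {"x": -0.033,"y": 0.0155,"z": 0.005,"rx": 0,"ry": 0,"rz": 0},
    {"x": -0.033,"y": 0.0155,"z": 0.005,"rx": 0,"ry": 0,"rz": 0},
    {"x": -0.033,"y": 0.0155,"z": 0.005,"rx": 0,"ry": 0,"rz": 0},
    {"x": -0.033,"y": 0.0155,"z": 0.005,"rx": 0,"ry": 0,"rz": 0},
    {"x": -0.033,"y": 0.0155,"z": 0.005,"rx": 0,"ry": 0,"rz": 0},
    {"x": 0,"y": 0,"z": 0,"rx": 0,"ry": 0,"rz": 0},
  ],
)

```text
time: 16.08
tcp_pos: [0.5555, 0.0232, 0.2551]
tcp_rot: [0.712, 0.703, -0.0, 0.002]
ft_force: [0.8, 0.5, -1.7]
grip_width: 0.412
gripper_force: 51.3
```

Request:
send_rows(
  moves=[
    {"x": 0,"y": 0,"z": 0,"rx": 0,"ry": -0.11,"rz": 0},
    {"x": 0,"y": 0,"z": 0,"rx": 0,"ry": -0.11,"rz": 0},
    {"x": 0,"y": 0,"z": 0,"rx": 0,"ry": -0.11,"rz": 0},
    {"x": 0,"y": 0,"z": 0,"rx": 0,"ry": -0.11,"rz": 0},
    {"x": 0,"y": 0,"z": 0,"rx": 0,"ry": -0.11,"rz": 0},
    {"x": 0,"y": 0,"z": 0,"rx": 0,"ry": -0.06,"rz": 0},
    {"x": 0,"y": 0,"z": 0,"rx": 0,"ry": 0,"rz": 0},
    {"x": 0,"y": 0,"z": 0,"rx": 0,"ry": 0,"rz": 0},
  ],
)

```text
time: 16.75
tcp_pos: [0.5535, 0.0324, 0.2548]
tcp_rot: [0.675, 0.674, -0.212, 0.213]
ft_force: [-0.3, -0.6, -0.8]
grip_width: 0.415
gripper_force: 51.3
```

Run:
```python
from h import *
im=arm.grab_frame("wrist");cv2.imwrite("pics/w5.png",im)
held(im,arm.calibration("wrist"))
go([.5578,-.1230,.032],.0823,.085,.004)
```

```text
terminals [[284.6966 262.0053]
 [284.4073 308.0669]] tool frame [array([ 0.0095,  0.0002, -0.0398]), array([-0.0148,  0.0001, -0.0398])] mean [-0.0027  0.0002 -0.0398] sep 0.02429622853942526
t 16.8 q [-0.89    0.5338  0.6075  1.9451  0.3391  0.9772 -0.5467] p [0.5535 0.0309 0.2555] shift [0.0019 0.0038 0.1041] turn [-0.0015 -0.0023 -0.0064]
```

View pics/w5.png

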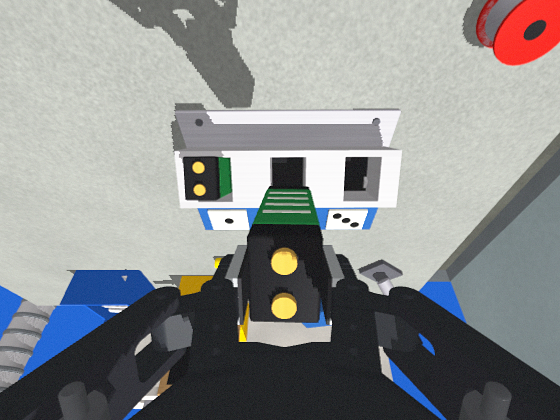

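Module 1 is still seated at (200,178). The second module is centred over the two-dot pocket (288,172), offset about 2 mm in the grip, which I'll correct.

Request:
send_rows(
  moves=[
    {"x": 0.004,"y": 0.004,"z": 0.03,"rx": -0.001,"ry": -0.002,"rz": -0.006},
    {"x": 0,"y": 0,"z": 0.03,"rx": 0,"ry": 0,"rz": 0},
    {"x": 0,"y": 0,"z": 0.025,"rx": 0,"ry": 0,"rz": 0},
    {"x": 0,"y": 0,"z": 0.018,"rx": 0,"ry": 0,"rz": 0},
    {"x": 0,"y": 0,"z": 0,"rx": 0,"ry": 0,"rz": 0},
    {"x": 0,"y": 0,"z": 0,"rx": 0,"ry": 0,"rz": 0},
  ],
)

```text
time: 17.3
tcp_pos: [0.5576, -0.0267, 0.1695]
tcp_rot: [0.674, 0.674, -0.213, 0.213]
ft_force: [0.6, -1.2, -2.0]
grip_width: 0.414
gripper_force: 51.2
```

Run:
```python
from h import *
go([.5578,-.1230,.032],.0823,.0,.004,(-.002,0))
```

```text
t 17.3 q [-0.7838  0.6478  0.5972  2.0475  0.365   0.7368 -0.5532] p [ 0.5576 -0.0267  0.1695] shift [0.002  0.     0.0856] turn [-0.0023  0.0003 -0.0029]
```

Request:
send_rows(
  moves=[
    {"x": 0.0015,"y": 0,"z": 0.012,"rx": 0,"ry": 0,"rz": 0},
    {"x": 0,"y": 0,"z": 0.012,"rx": 0,"ry": 0,"rz": 0},
    {"x": 0,"y": 0,"z": 0.012,"rx": 0,"ry": 0,"rz": 0},
    {"x": 0,"y": 0,"z": 0.012,"rx": 0,"ry": 0,"rz": 0},
    {"x": 0,"y": 0,"z": 0.012,"rx": 0,"ry": 0,"rz": 0},
    {"x": 0,"y": 0,"z": 0,"rx": 0,"ry": 0,"rz": 0},
  ],
)

```text
time: 17.8
tcp_pos: [0.5581, -0.0588, 0.1191]
tcp_rot: [0.673, 0.675, -0.213, 0.213]
ft_force: [-0.4, 0.6, -2.1]
grip_width: 0.41
gripper_force: 54.4
```

Request:
send_rows(
  moves=[
    {"x": 0,"y": 0,"z": 0.007,"rx": 0,"ry": 0,"rz": 0},
    {"x": 0,"y": 0,"z": 0.007,"rx": 0,"ry": 0,"rz": 0},
    {"x": 0,"y": 0,"z": 0.006,"rx": 0,"ry": 0,"rz": 0},
    {"x": 0,"y": 0,"z": 0.002,"rx": 0,"ry": 0,"rz": 0},
    {"x": 0,"y": 0,"z": 0,"rx": 0,"ry": 0,"rz": 0},
    {"x": 0,"y": 0,"z": 0,"rx": 0,"ry": 0,"rz": 0},
  ],
)

```text
time: 18.3
tcp_pos: [0.558, -0.0707, 0.1008]
tcp_rot: [0.673, 0.676, -0.213, 0.213]
ft_force: [-0.0, 0.5, -2.4]
grip_width: 0.409
gripper_force: 54.3
```

Run:
```python
from h import *
go([.5578,-.1230,.032],.0823,.0,.004,(-.002,0))
p,r,s=pose();print(r.inv().apply(s["ft_force"]))
```

```text
t 18.3 q [-0.7053  0.7602  0.5952  2.1094  0.3933  0.543  -0.5705] p [ 0.558  -0.0707  0.1008] shift [-0.0014 -0.0004  0.0041] turn [-0.0005  0.0014  0.0013]
[ 1.7842 -0.0052  1.6892]
```

Request:
send_rows(
  moves=[
    {"x": -0.001,"y": 0,"z": 0.002,"rx": 0,"ry": 0,"rz": 0},
    {"x": 0,"y": 0,"z": 0.002,"rx": 0,"ry": 0,"rz": 0},
    {"x": 0,"y": 0,"z": 0.001,"rx": 0,"ry": 0,"rz": 0},
    {"x": 0,"y": 0,"z": 0,"rx": 0,"ry": 0,"rz": 0},
    {"x": 0,"y": 0,"z": 0,"rx": 0,"ry": 0,"rz": 0},
  ],
)

```text
time: 18.72
tcp_pos: [0.5598, -0.0732, 0.0984]
tcp_rot: [0.672, 0.676, -0.211, 0.214]
ft_force: [-0.2, 8.9, 13.3]
grip_width: 0.411
gripper_force: 55.5
```

Floor contact again at the expected depth. Releasing.

Request:
send_rows(
  moves=[
    {"x": 0,"y": 0,"z": -0.001,"rx": 0,"ry": 0,"rz": 0},
    {"x": 0,"y": 0,"z": 0,"rx": 0,"ry": 0,"rz": 0},
  ],
)

```text
time: 18.88
tcp_pos: [0.5587, -0.0733, 0.0985]
tcp_rot: [0.672, 0.676, -0.212, 0.214]
ft_force: [0.1, 4.6, 6.6]
grip_width: 0.41
gripper_force: 54.6
```

Request:
send_rows(
  moves=[
    {"x": 0,"y": 0,"z": 0,"rx": 0,"ry": 0,"rz": 0},
    {"x": 0,"y": 0,"z": 0,"rx": 0,"ry": 0,"rz": 0},
    {"x": 0,"y": 0,"z": 0,"rx": 0,"ry": 0,"rz": 0},
    {"x": 0,"y": 0,"z": 0,"rx": 0,"ry": 0,"rz": 0},
    {"x": 0,"y": 0,"z": 0,"rx": 0,"ry": 0,"rz": 0},
    {"x": 0,"y": 0,"z": 0,"rx": 0,"ry": 0,"rz": 0},
    {"x": 0,"y": 0,"z": 0,"rx": 0,"ry": 0,"rz": 0},
  ],
  hand=1,
)

```text
time: 19.47
tcp_pos: [0.5579, -0.0739, 0.098]
tcp_rot: [0.673, 0.676, -0.213, 0.213]
ft_force: [-0.2, 1.1, -0.5]
grip_width: 1.001
gripper_force: 0.0
```

Request:
send_rows(
  moves=[
    {"x": 0,"y": 0,"z": -0.02,"rx": 0,"ry": 0,"rz": 0},
    {"x": 0,"y": 0,"z": -0.03,"rx": 0,"ry": 0,"rz": 0},
    {"x": 0,"y": 0,"z": -0.04,"rx": 0,"ry": 0,"rz": 0},
    {"x": 0,"y": 0,"z": -0.04,"rx": 0,"ry": 0,"rz": 0},
    {"x": 0,"y": 0,"z": -0.04,"rx": 0,"ry": 0,"rz": 0},
    {"x": 0,"y": 0,"z": -0.03,"rx": 0,"ry": 0,"rz": 0},
    {"x": 0,"y": 0,"z": 0,"rx": 0,"ry": 0,"rz": 0},
    {"x": 0,"y": 0,"z": 0,"rx": 0,"ry": 0,"rz": 0},
    {"x": 0,"y": 0,"z": 0,"rx": 0,"ry": 0,"rz": 0},
  ],
)

```text
time: 20.22
tcp_pos: [0.557, 0.0405, 0.2613]
tcp_rot: [0.673, 0.676, -0.213, 0.213]
ft_force: [0.2, -0.7, -0.1]
grip_width: 0.999
gripper_force: 0.0
```

Run:
```python
from h import *
cv2.imwrite("pics/w6.png",arm.grab_frame("wrist"))
for x in arm.spot_point("wrist","module_a"): print(np.round(x["position"],4),x["confidence"])
for x in arm.spot_point("wrist","module_a_top"): print("top",np.round(x["position"],4),x["confidence"])
```

```text
[ 0.5602 -0.1216  0.0366] 0.86
[ 0.4635 -0.1184  0.0361] 0.67
top [ 0.5611 -0.0418  0.125 ] 0.55
```

View pics/w6.png

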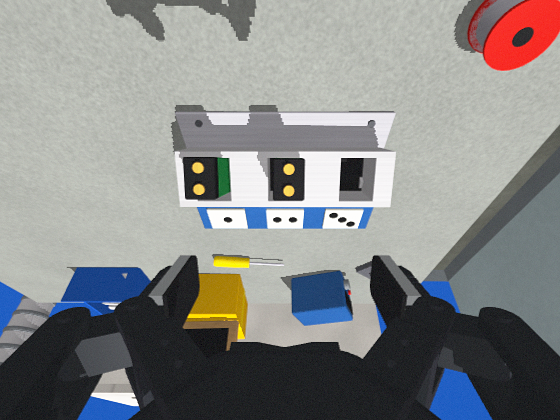

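Both modules sit level and alike in the one-dot (200,178) and two-dot (288,179) pockets. The three-dot pocket (357,178) is empty and the gripper is clear.

```bash
python3 -c "
from workcell import arm
print(arm.sign_off())"
```

```text
the job is handed in; nothing more can be done
None
```

The job is handed in: both modules sit home and released in the one-dot and two-dot pockets, filled in that order, and the three-dot pocket is empty; the sign-off gave no verdict.

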